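# Pack the archive drive in the transit case

### The arm

A 6-joint arm with a two-finger parallel gripper is mounted at the origin on the work surface. World frame = base frame: x ahead of the robot, y to its left, z up, the work surface at z = 0. Lengths are in m, angles in rad, forces in N, time in s.
With the tool pointing down it reaches from about 0.325 to 0.775 m from the base axis. Payload 5.5 kg.
Tool frame: the origin (TCP) lies midway between the tips of the shut fingers; the grasp point (between the pads) lies 19 mm behind it; y points along the fingers, x is the direction in which the jaws open and shut, and the axes are right-handed (so a half turn about y gives the same grasp; the last joint's range is limited). The gripper opens to 88 mm and grips with 3 to 60 N. Pads are 20 mm wide; open, the fingers measure 115 mm over their backs; the gripper's body (75 mm by 178 mm) begins 61 mm behind the grasp point.
Start: joints at [1.206, 0.091, 1.231, -0, 1.82, -0.057], TCP at [0.182, 0.572, 0.223] pointing down, gripper open.
Joint ranges: [-2.87, 2.87], [-0.86, 2.18], [0.17, 2.46], [-1.51, 4.65], [0.06, 2.69], [-2.65, 2.65]. Speed limits (rad/s): [2.57, 2.57, 3.01, 3.14, 3.14, 3.14].

### API

Orientations are given as a rotation vector (axis times angle).
In Python, from cell import arm gives the robot as it stands.
- The arm moves only by the tool play_rows, never from a script. Its arguments are lists of equal length, an entry for each row: "translation": the shift along the tool's x, y, z in m, a list of three; "twist": the turn, a rotation vector about the tool's x, y, z in degrees, a list of three. A call has 1 to 5 rows; each row shifts and turns the pose as measured when the row begins, along the tool's axes as they then stand; what a row does not reach is not made up. A row lasts 1/12 s, in which the tool goes at most 41.7 mm and 7.16 degrees, less where a joint would pass 70% of its speed; a pose out of reach is approached as far as the arm can. A call is refused whole if a number of a shift passes 0.0417 or a number of a turn 7.16, either way. A call with a gripper value outside its range is refused whole. "jaw" is the closure, from 0 (fully open) to 1 (shut), set as the call begins (left out, the last holds). The fingers move at their own pace and stop on an object; "force" is the grip in N (left out, the last holds). Time passes only in rows, so rows that do not move let the fingers close. It gives the time, the measured TCP pose, the force and the opening at its end, in the units of the state.
- arm.read_state(): the state, without advancing time (a new reading comes with each control period).
- arm.grab_frame(name): name is "scene" or "top" or "wrist"; returns a dict with "img" (420x560x3 uint8, red, green, blue), "mtx" (3x3 intrinsics, pixels), "camera_from_world" (4x4, takes a point from world to camera coordinates); the wrist camera has in their place "tool_from_camera" (4x4, takes a point from camera to tool coordinates, whose origin is the TCP and whose axes are the tool frame's). Camera axes: x right, y down, z forward; pixel columns grow to the right and rows downward; lengths in m; the calibration is good to about 2 mm. A picture is of the moment at which its call begins: read the wrist's pose just before it. There is no depth.
- arm.hand_in(): hands the job in, once; it reports no verdict.
The state is a dict: "time_s": time; "joints": joint angles; "qvel": joint speeds; "tau": joint torques, N m; "eef_pos": TCP position; "tool_rot": TCP orientation; "contact_force": force on the tool from outside, world axes, zero at the start; "torque": the same for the moment, N m; "grip_width": finger opening in m.
Only numpy, scipy, OpenCV 4.12 (cv2) and the standard library are available. Lean on these libraries where they do the work, as an engineer would, in place of code of your own. Each camera call takes 0.05 s, during which the arm holds its last target.

### The job

Pinch the two opposed buttons of the catch on the grey transit case to free its lid, and let the lid swing fully open. Set the portable hard drive down flat inside the case without dropping it, then push the lid shut until the catch clicks home on its own. Leave the ink-pad tin, the hole punch and the hand stamp where they are.

Things in the scene. Friction and masses are not known exactly. Their poses are not given: they have to be found in the camera images.
- case: Grey plastic transit case, fixed: 140 mm (its x) x 170 mm (its y), rim 62 mm above the table; walls and floor 5 mm (inside 130 x 160 mm, inner floor 5 mm above the table). Origin: centre of its underside on the table. Its -x side is the front with the catch, towards the robot give or take its yaw; its +x side carries the hinge.
- lid (a joint): Lid angle, rad: 0 shut, 1.7 fully open (just past upright, end stop); shut and caught it rests at 0 to 0.015. A spring urges it open: freed and untouched it swings to 1.7 by itself in about 3 s; about 1 N at the catch end pushes it back. To catch again press it right down to 0 (up to about 12 N on top of the catch block); the buttons then snap in and out by themselves.
- lid_hinge (a point): Point on the lid's hinge axis, mid-width: at x +70 mm, y 0, z 62 mm in the case's frame. The axis runs along the case's y. The lid plate is 6 mm thick and starts at this height (its underside) when shut.
- catch (a point): Centre of the catch, on the lid: 150 mm from the hinge along the plate; lid shut: x -80, y 0, z 89 mm in the case's frame. A grey block 36 mm (x) x 46 mm (y) outside the front wall, with a black ribbed button sticking out 10 mm from each y side: 66 mm over both, each 26 mm wide (x), 28 mm high, centred here, lower edge 7 mm above the lid. Axes: x, y along the lid, z out of its top.
- catch_top (a point): Centre of the catch block's flat top (36 x 46 mm), 20 mm above catch, 109 mm above the table with the lid shut; the place to push. On the open lid the block points away from the robot, near the lid's upper end, and its top faces +x of the case.
- hook (a point): Lower end, mid-width, of the two hooks that hang under the buttons, 27 mm below the lid plate. On the open lid they point towards the robot and overhang the case's inside from the hinge side to about x +60 mm in the case's frame, 200 to 225 mm above the table: keep clear of them when reaching into the case.
- button_left (a joint): Travel (m) of the button on the case's +y side: 0 out, 0.009 fully in; its hook is free beyond 0.006. Spring 1 N out, 3.3 N fully in. Both must be in at once: pinch them together along the case's y, keep them pinched while raising the lid 20 mm or more at the catch, then let go (let go sooner and it catches again).
- button_right (a joint): The same for the button on the case's -y side.
- drive_center (a point): Centre, 16 mm above its underside, of the portable hard drive: flat aluminium block with thick black rubber bumpers at both ends, lying flat; 100 mm (its x) x 60 mm x 32 mm high; between the bumpers (56 mm of length) 56 mm wide; 0.2 to 0.4 kg. Keep the same side up; it may lie either way round in the case.
- pad_tin: Bystander: flat closed steel ink-pad tin 112 x 76 x 17 mm with no bumpers; origin at the centre of its underside. Leave alone. It and the drive lie to the robot's left and right of the case, in either order.
- punch: Bystander: two-hole paper punch, 62 x 120 x 55 mm, origin at the centre of its underside. Leave alone.
- stamp: Bystander: wooden hand stamp standing upright, 74 x 36 x 80 mm, origin at the centre of its underside. Leave alone.
Things that resemble listed ones, but are neither listed nor needed, are in the scene too. What is shaped like the part that bears drive_center but red is not meant.

How it is judged:
On the way, in this order (a step that is already met when the one before it is completed fails the run):
1. both catch buttons are pressed in at the same time by the fingers (value of joint each of button_left, button_right above 0.005 m and contact force between the fingers and case above 0.5 N), for 0.05 s.
2. the lid stands fully open (value of joint lid above 1.55 rad), for 0.2 s.
3. the drive lies flat on the case's floor, let go (x of drive_center in the frame of case between -0.045 and 0.045 m and y of drive_center in the frame of case between -0.055 and 0.055 m and z of drive_center in the frame of case below 0.026 m and angle between drive_center's own z axis and vertical below 0.1 rad and contact force between the fingers and drive below 0.1 N), for 0.2 s.
At the end, for the whole second after the job is handed in: The lid is shut and held by its catch (lid angle under 0.03 rad, both buttons out again to within 3 mm), the drive lies flat (within 0.1 rad) and still on the floor of the case, and the bystanders are within 30 mm of where they stood (value of joint lid below 0.03 rad and value of joint each of button_left, button_right below 0.003 m and x of drive_center in the frame of case between -0.045 and 0.045 m and y of drive_center in the frame of case between -0.055 and 0.055 m and z of drive_center in the frame of case below 0.026 m and angle between drive_center's own z axis and vertical below 0.1 rad and linear speed of drive below 0.02 m/s); the robot touches nothing.
It fails at once if a bystander (tin, punch or stamp) is moved by more than 30 mm (distance of any of pad_tin, punch, stamp from where it was at the start of the episode above 0.03 m).
It fails at once if the drive is dropped: it falls in or over the case at more than 0.7 m/s (linear speed of drive above 0.7 m/s and z of drive_center in the frame of case below 0.06 m and x of drive_center in the frame of case between -0.075 and 0.075 m and y of drive_center in the frame of case between -0.085 and 0.085 m).
It also fails if it takes over 72 s, if anything falls off the work surface, if the arm or the gripper's body presses on something with over 40 N, if the wrist force passes 120 N, or if a joint passes its speed limit or range.

## Working session

There is one attempt and no reset: what is moved stays moved. The work goes in short steps, Python scripts to look and compute and a tool call to move; the robot and the scene stay as the last step left them, time stands still between calls to the robot, and variables do not carry over. Pictures are saved under pics/ and viewed, and the job is handed in when it is done.

Besides the shell and the picture viewer there is one more tool, called after "Emit:" as name(argument=value, ...) on one line, values as JSON. play_rows: Moves the arm, as the interface text tells. Its arguments: {"type":"object","properties":{"translation":{"type":"array"},"twist":{"type":"array"},"jaw":{"type":"number"},"force":{"type":"number"}},"required":["translation","twist"]}

```bash
mkdir -p pics; ls; cat > h.py <<'E'
import numpy as np, cv2
from scipy.spatial.transform import Rotation as R
from cell import arm
def snap(name,fn):
    s=arm.read_state(); f=arm.grab_frame(name); cv2.imwrite('pics/'+fn+'.png',f['img'][:,:,::-1])
    if name=='wrist':
        T=np.eye(4);T[:3,:3]=R.from_rotvec(s['tool_rot']).as_matrix();T[:3,3]=s['eef_pos']
        M=T@f['tool_from_camera']
    else: M=np.linalg.inv(f['camera_from_world'])
    np.savez('pics/'+fn+'.npz',K=f['mtx'],M=M,img=f['img']); return f
def load(fn):
    d=np.load('pics/'+fn+'.npz'); return d['K'],d['M'],d['img']
def ray(fn,uv):
    K,M,_=load(fn); d=M[:3,:3]@np.linalg.inv(K)@np.array([uv[0],uv[1],1.]); return M[:3,3],d/np.linalg.norm(d)
def plane(fn,uv,z):
    o,d=ray(fn,uv); return o+d*(z-o[2])/d[2]
def tri(a,b):
    (o1,d1),(o2,d2)=ray(*a),ray(*b)
    A=np.stack([d1,-d2],1); t=np.linalg.lstsq(A,o2-o1,rcond=None)[0]
    p,q=o1+t[0]*d1,o2+t[1]*d2; return (p+q)/2,np.linalg.norm(p-q)
def proj(fn,p):
    K,M,_=load(fn); c=np.linalg.inv(M)@np.append(p,1); u=K@c[:3]; return u[:2]/u[2]
def goto(p,yaw=None):
    """remaining shift in tool axes to world point p"""
    s=arm.read_state(); m=R.from_rotvec(s['tool_rot']).as_matrix(); return m.T@(np.array(p)-s['eef_pos'])
E
python3 - <<'E'
from h import *
np.set_printoptions(precision=4,suppress=True)
for n in('scene','top','wrist'): snap(n,n+'0')
s=arm.read_state(); print(s); print(R.from_rotvec(s['tool_rot']).as_matrix())
for n in('scene0','top0','wrist0'):
  K,M,_=load(n);print(n,K[0],M[:3,3])
E
```

```text
pics
{'time_s': 0.15, 'joints': array([ 1.2063,  0.0917,  1.2316,  0.    ,  1.8198, -0.0567]), 'qvel': array([ 0.0013, -0.0023, -0.002 , -0.0008, -0.0009, -0.    ]), 'tau': array([  0.0008, -44.7044, -40.6907,   0.0698,   0.0274,  -0.0001]), 'eef_pos': array([0.1817, 0.5716, 0.2218]), 'tool_rot': array([-1.34  , -0.9786,  0.9807]), 'contact_force': array([ 0.3352,  0.5204, -0.3029]), 'torque': array([-0.0216, -0.0148, -0.0154]), 'grip_width': 0.08750706526461753}
[[ 0.303  -0.0006 -0.953 ]
 [ 0.953  -0.0014  0.303 ]
 [-0.0015 -1.      0.0001]]
scene0 [543.1592   0.     279.1467] [1.1451 0.2398 0.9873]
top0 [542.3813   0.     287.2901] [0.3295 0.0022 1.5236]
wrist0 [374.5151   0.     283.5172] [0.1046 0.5963 0.3844]
```

View pics/scene0.png

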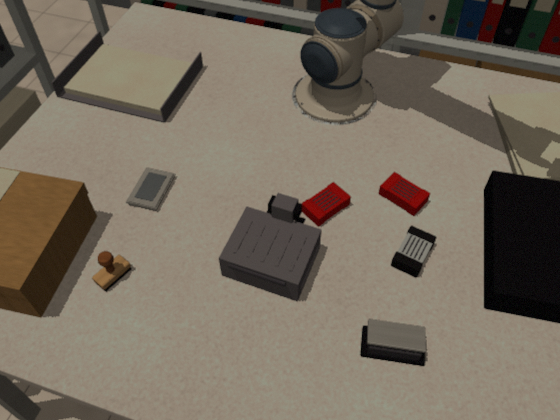

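View pics/top0.png

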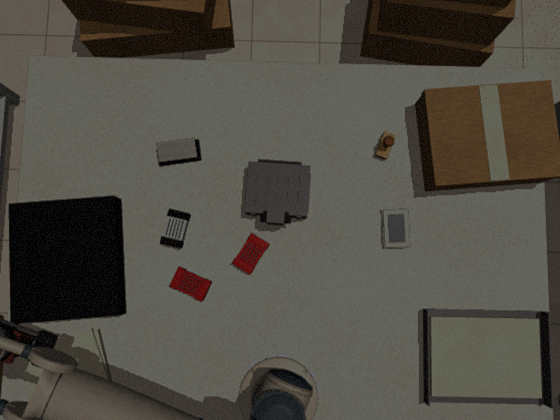

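View pics/wrist0.png

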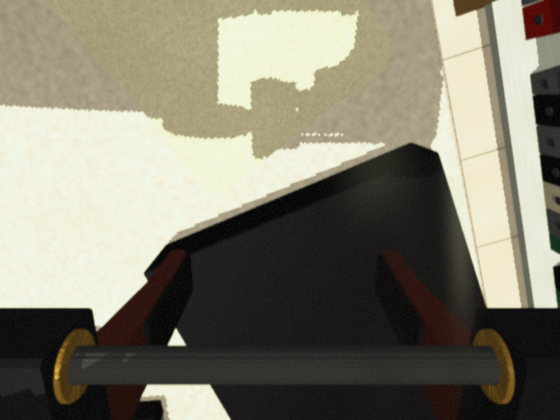

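The scene view shows the case at (270,250) with its catch at (285,207), the drive at (414,250), red decoys at (326,203) and (404,193), the tin at (152,188), the punch at (394,341) and the stamp at (112,268). In the top view the drive is at (176,229) and the catch at (275,213).

```bash
python3 - <<'E'
from h import *
a=load('top0')[2][130:280,140:330,::-1]; a=cv2.convertScaleAbs(a,alpha=1.8)
cv2.imwrite('pics/c1.png',cv2.resize(a,None,fx=4,fy=4,interpolation=cv2.INTER_CUBIC))
a=load('scene0')[2][180:310,200:450,::-1]
a=cv2.convertScaleAbs(a,alpha=1.8)
cv2.imwrite('pics/c2.png',cv2.resize(a,None,fx=3.2,fy=3.2,interpolation=cv2.INTER_CUBIC))
E
```

```text
(no output)
```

View pics/c1.png

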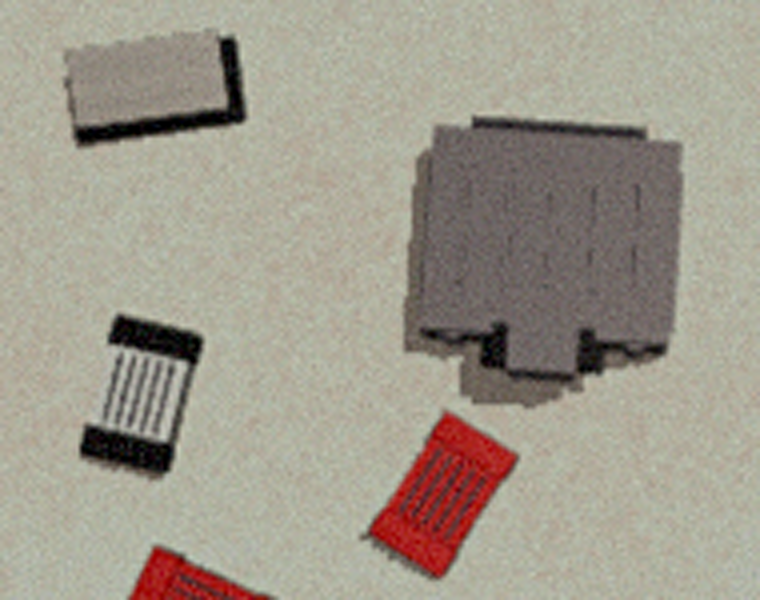

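View pics/c2.png

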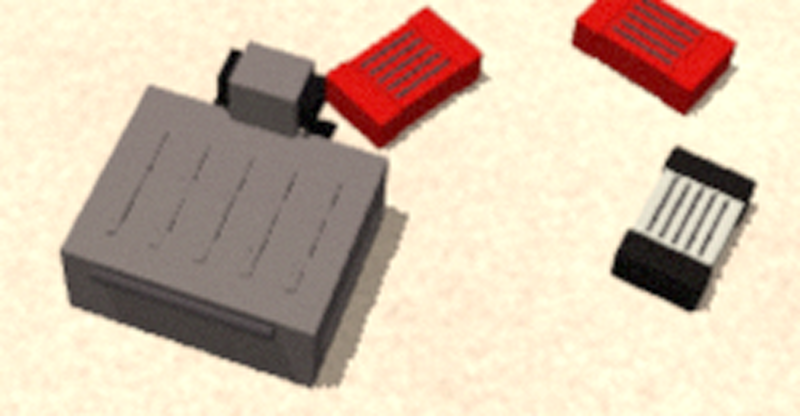

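```bash
python3 - <<'E'
from h import *
np.set_printoptions(precision=4,suppress=True)
T=lambda u,v:('top0',(u/4+140-.4,v/4+130-.4)); S=lambda u,v:('scene0',(u/3.2+200-.35,v/3.2+180-.35))
L={'+yH':((434,125),(318,335)),'-yH':((683,143),(63,250)),'-yF':((667,352),(150,87)),'+yF':((421,328),(387,155))}
P={}
for k,(t,s) in L.items():
    p,e=tri(T(*t),S(*s)); P[k]=plane(*T(*t),.068); print(k,p,'err',e,'planes',P[k],plane(*S(*s),.068))
for k,(t,s) in {'d1':((120,313),(613,275)),'d2':((203,338),(693,308)),'d3':((170,470),(754,183)),'d4':((82,457),(680,148))}.items():
    p,e=tri(T(*t),S(*s)); print(k,p,e,plane(*T(*t),.032),plane(*S(*s),.032))
for k in ((509,325),(583,333),(575,375),(506,372)): print('catchtop',plane(*T(*k),.109))
E
```

```text
+yH [0.6367 0.097  0.0703] err 0.0018218284961913783 planes [0.6374 0.0963 0.068 ] [0.6351 0.0975 0.068 ]
-yH [ 0.6285 -0.073   0.0684] err 0.0022257532986608127 planes [ 0.629 -0.074  0.068] [ 0.628 -0.072  0.068]
-yF [ 0.4862 -0.067   0.0634] err 0.0026265591981863095 planes [ 0.4852 -0.0655  0.068 ] [ 0.4898 -0.0667  0.068 ]
+yF [0.4971 0.1005 0.0731] err 0.0001348383920458143 planes [0.4977 0.1008 0.068 ] [0.4934 0.0998 0.068 ]
d1 [0.5116 0.2829 0.0433] 0.05225366348410377 [0.5075 0.3112 0.032 ] [0.5131 0.2581 0.032 ]
d2 [ 0.4941  0.2884 -0.0183] 0.05285335745662778 [0.4914 0.2533 0.032 ] [0.5211 0.3108 0.032 ]
d3 [0.3986 0.3061 0.005 ] 0.05815848054293745 [0.4    0.2718 0.032 ] [0.4125 0.3325 0.032 ]
d4 [0.4109 0.3027 0.0577] 0.04783853194023049 [0.4076 0.3324 0.032 ] [0.3995 0.2807 0.032 ]
catchtop [0.4963 0.0404 0.109 ]
catchtop [ 0.4921 -0.0083  0.109 ]
catchtop [ 0.4643 -0.0036  0.109 ]
catchtop [0.4653 0.0415 0.109 ]
```

```bash
python3 - <<'E'
from h import *
np.set_printoptions(precision=4,suppress=True)
print(goto([.38,.30,.27]))
E
```

```text
[-0.1988 -0.048  -0.2713]
```

Emit:
play_rows(translation=[[-0.02,-0.005,-0.027],[-0.02,-0.005,-0.027],[-0.02,-0.005,-0.027],[-0.02,-0.005,-0.027],[-0.02,-0.005,-0.027]], twist=[[0,0,0],[0,0,0],[0,0,0],[0,0,0],[0,0,0]], jaw=0)

```text
time_s: 0.57
eef_pos: [0.2785, 0.4341, 0.2411]
tool_rot: [-1.339, -0.979, 0.997]
contact_force: [0.7, 0.0, -0.5]
grip_width: 0.0876
```

Emit:
play_rows(translation=[[-0.02,-0.005,-0.027],[-0.02,-0.005,-0.027],[-0.02,-0.005,-0.027],[-0.02,-0.005,-0.027],[-0.02,-0.005,-0.027]], twist=[[0,0,0],[0,0,0],[0,0,0],[0,0,0],[0,0,0]])

```text
time_s: 0.98
eef_pos: [0.3812, 0.2917, 0.2664]
tool_rot: [-1.338, -0.979, 1.0]
contact_force: [-0.4, -0.2, 0.1]
grip_width: 0.088
```

```bash
python3 - <<'E'
from h import *
np.set_printoptions(precision=4,suppress=True)
snap('wrist','w1'); s=arm.read_state();print(s['time_s'],s['eef_pos'],R.from_rotvec(s['tool_rot']).as_matrix()[:,0],s['contact_force'])
E
```

```text
1.0333 [0.3846 0.2874 0.2675] [ 0.296   0.9551 -0.0141] [ 1.7077 -1.46    1.6104]
```

View pics/w1.png

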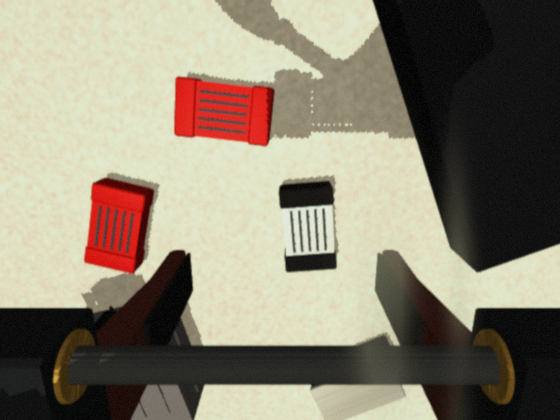

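```bash
python3 - <<'E'
from h import *
np.set_printoptions(precision=4,suppress=True)
K,M,img=load('w1'); print(M)
a=cv2.convertScaleAbs(img[160:290,260:360,::-1],alpha=1.2)
cv2.imwrite('pics/c3.png',cv2.resize(a,None,fx=4.5,fy=4.5,interpolation=cv2.INTER_CUBIC))
for uv in((279,186),(332,181),(336,268),(287,271),(308,225)): print(plane('w1',uv,.032))
print(proj('w1',[.48,.0175,.1]),proj('w1',[.385,.287,.27]))
E
```

```text
[[ 0.2908  0.9173  0.2719  0.3051]
 [ 0.9567 -0.2751 -0.0951  0.3169]
 [-0.0125  0.2878 -0.9576  0.4295]
 [ 0.      0.      0.      1.    ]]
[0.3914 0.2804 0.032 ]
[0.4026 0.3369 0.032 ]
[0.5037 0.3151 0.032 ]
[0.4912 0.2594 0.032 ]
[0.4436 0.2983 0.032 ]
[ 62.1034 350.6798] [276.3258 284.3807]
```

View pics/c3.png

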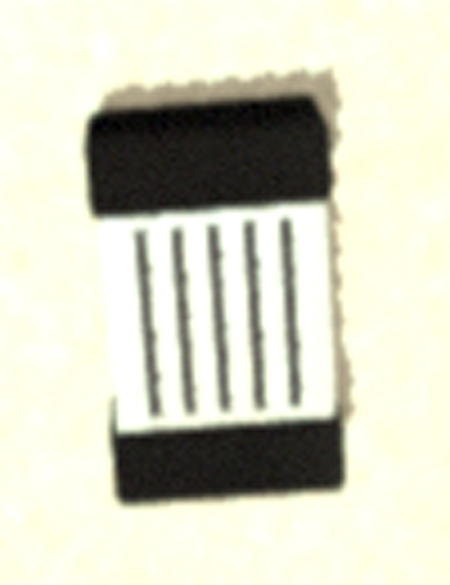

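```bash
cat >> h.py <<'E'
def tgt(p,yaw):
    """desired: tool x at yaw (deg), y down. prints shift in tool axes, and remaining twist deg"""
    s=arm.read_state(); m=R.from_rotvec(s['tool_rot']).as_matrix()
    c,sn=np.cos(np.radians(yaw)),np.sin(np.radians(yaw))
    x=np.array([c,sn,0]);y=np.array([0,0,-1.]);z=np.cross(x,y)
    D=np.stack([x,y,z],1)
    print('t',round(s['time_s'],2),'eef',s['eef_pos'].round(4),'F',s['contact_force'].round(1),'w',round(s['grip_width'],4))
    print('shift',(m.T@(np.array(p)-s['eef_pos'])).round(4),'twist',np.degrees(R.from_matrix(m.T@D).as_rotvec()).round(2))
    print('shift in final axes',(D.T@(np.array(p)-s['eef_pos'])).round(4))
E
python3 -c "
from h import *
tgt([.42,.02,.28],87)"
```

```text
t 1.03 eef [0.3846 0.2874 0.2675] F [ 1.7 -1.5  1.6] w 0.0876
shift [-0.2451 -0.0092 -0.1129] twist [ -0.14 -14.22  -0.8 ]
shift in final axes [-0.2652 -0.0125 -0.0493]
```

Emit:
play_rows(translation=[[-0.032,-0.0015,-0.013],[-0.032,-0.0015,-0.012],[-0.032,-0.0015,-0.011],[-0.032,-0.0015,-0.01],[-0.032,-0.0015,-0.009]], twist=[[0,-1.8,0],[0,-1.8,0],[0,-1.8,0],[0,-1.8,0],[0,-1.8,0]])

```text
time_s: 1.45
eef_pos: [0.4009, 0.1148, 0.2747]
tool_rot: [-1.274, -1.097, 1.123]
contact_force: [1.0, -0.3, 1.2]
grip_width: 0.0879
```

Emit:
play_rows(translation=[[-0.032,-0.0015,-0.008],[-0.032,-0.0015,-0.008],[-0.032,-0.0015,-0.008],[0,0,0]], twist=[[0,-1.8,0],[0,-1.8,0],[0,-1.8,0],[0,0,0]])

```text
time_s: 1.78
eef_pos: [0.4144, 0.0084, 0.2801]
tool_rot: [-1.233, -1.167, 1.196]
contact_force: [-0.3, 0.2, 0.5]
grip_width: 0.0878
```

```bash
python3 - <<'E'
from h import *
tgt([.42,.02,.28],87)
snap('wrist','w2')
E
```

```text
t 1.78 eef [0.4144 0.0084 0.2801] F [-0.3  0.2  0.5] w 0.0878
shift [ 0.0118 -0.0001 -0.0052] twist [-0.44  0.77 -0.9 ]
shift in final axes [ 0.0119  0.0001 -0.005 ]
```

View pics/w2.png

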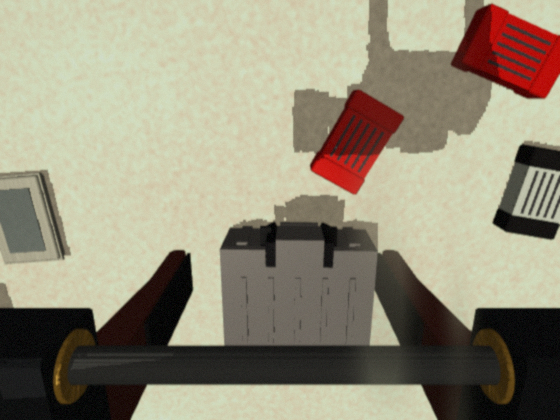

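```bash
python3 - <<'E'
from h import *
K,M,img=load('w2')
a=cv2.convertScaleAbs(img[205:345,215:385,::-1],alpha=1.5)
cv2.imwrite('pics/c4.png',cv2.resize(a,None,fx=4,fy=4,interpolation=cv2.INTER_CUBIC))
a=cv2.convertScaleAbs(img[130:250,480:560,::-1],alpha=1.2)
cv2.imwrite('pics/c5.png',cv2.resize(a,None,fx=5,fy=5,interpolation=cv2.INTER_CUBIC))
E
```

```text
(no output)
```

View pics/c4.png

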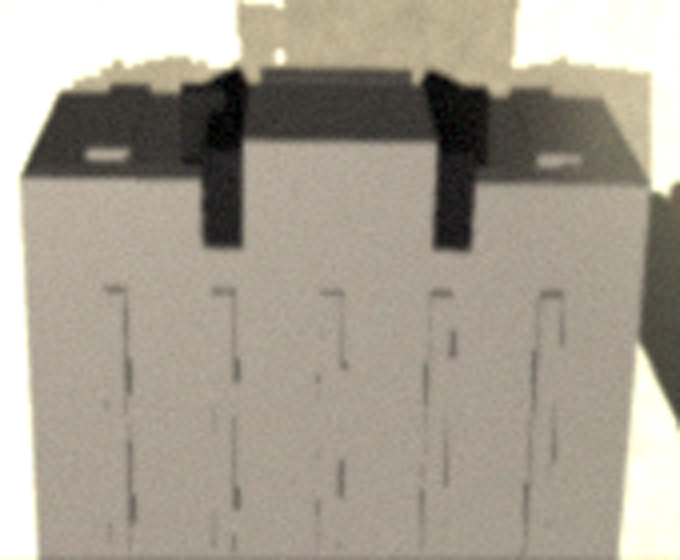

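View pics/c5.png

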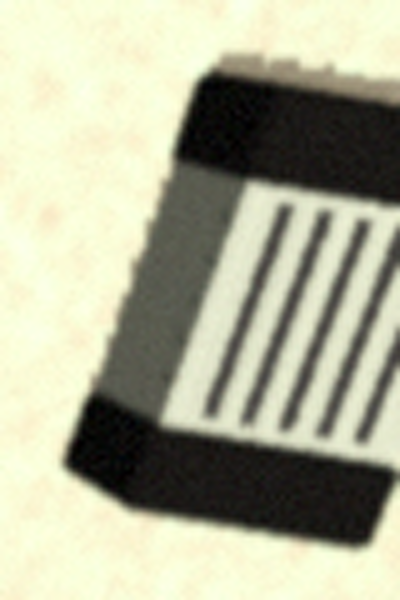

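```bash
python3 - <<'E'
from h import *
np.set_printoptions(precision=4,suppress=True)
W2=lambda u,v:('w2',(u/4+215-.4,v/4+205-.4)); D2=lambda u,v:('w2',(u/5+480-.4,v/5+130-.4)); D1=lambda u,v:('w1',(u/4.5+260-.4,v/4.5+160-.4))
T=lambda u,v:('top0',(u/4+140-.4,v/4+130-.4))
for a,z in(((243,140),.109),((437,142),.109),((22,177),.068),((647,184),.068)): print(plane(*W2(*a),z))
print('tri block front',tri(W2(243,140),T(506,372)),tri(W2(437,142),T(575,375)))
print('tri lid F',tri(W2(22,177),T(667,352)),tri(W2(647,184),T(421,328)))
print('note img left = -y')
print('drive tri',tri(D1(100,213),D2(243,182)),tri(D1(120,433),D2(162,428)))
print('drive white', [plane(*D1(*a),.032)for a in((100,213),(330,200),(342,420),(120,433))])
E
```

```text
[ 0.4641 -0.0039  0.109 ]
[0.4662 0.0423 0.109 ]
[ 0.4887 -0.0664  0.068 ]
[0.4962 0.1021 0.068 ]
tri block front (array([0.4555, 0.0193, 0.148 ]), np.float64(0.04401285116864222)) (array([0.4534, 0.0174, 0.1581]), np.float64(0.04348903680300706))
tri lid F (array([ 0.4844, -0.0647,  0.0781]), np.float64(0.000908595975197631)) (array([0.4975, 0.1017, 0.066 ]), np.float64(0.0018443713537643425))
note img left = -y
drive tri (array([0.417 , 0.276 , 0.0274]), np.float64(0.0013762569102614153)) (array([0.4733, 0.264 , 0.0306]), np.float64(0.0003257774703128172))
drive white [array([0.415 , 0.2764, 0.032 ]), array([0.428 , 0.3313, 0.032 ]), array([0.4853, 0.3194, 0.032 ]), array([0.4726, 0.2641, 0.032 ])]
```

```bash
python3 - <<'E'
from h import *
W2=lambda u,v:('w2',(u/4+215-.4,v/4+205-.4));T=lambda u,v:('top0',(u/4+140-.4,v/4+130-.4))
print(tri(W2(437,142),T(506,372)),tri(W2(243,140),T(575,375)))
tgt([.483,.0185,.16],87.4)
E
```

```text
(array([0.46487369, 0.04173477, 0.11242857]), np.float64(0.0005748695695767689)) (array([ 0.46433157, -0.00379445,  0.10856854]), np.float64(0.0002975464434692753))
t 1.83 eef [0.4141 0.0104 0.2801] F [ 0.3  0.  -0.4] w 0.088
shift [ 0.0125  0.1194 -0.0695] twist [-0.46  0.33 -0.81]
shift in final axes [ 0.0112  0.1201 -0.0685]
```

Block top measures 0.1086–0.1124 high, which agrees with the text.

Emit:
play_rows(translation=[[0.003,0.029,-0.017],[0.003,0.03,-0.017],[0.003,0.03,-0.017],[0.003,0.03,-0.017],[0,0,0]], twist=[[-0.3,0.3,-0.6],[-0.1,0,-0.2],[0,0,0],[0,0,0],[0,0,0]])

```text
time_s: 2.25
eef_pos: [0.4854, 0.0232, 0.1601]
tool_rot: [-1.235, -1.18, 1.168]
contact_force: [-0.2, 0.3, -0.6]
grip_width: 0.0879
```

```bash
python3 - <<'E'
from h import *
tgt([.483,.0185,.078],87.4)
snap('wrist','w3')
E
```

```text
t 2.25 eef [0.4854 0.0232 0.1601] F [-0.2  0.3 -0.6] w 0.0879
shift [-0.005   0.082   0.0028] twist [ 0.42 -0.18  0.18]
shift in final axes [-0.0048  0.0821  0.0022]
```

View pics/w3.png

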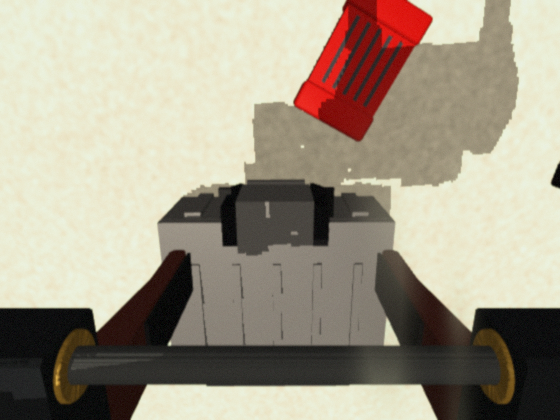

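The block is at about (275,215), slightly left of the finger midline, which matches the computed −5 mm. Going down.

Emit:
play_rows(translation=[[-0.005,0.025,0.002],[0,0.025,0],[0,0.02,0],[0,0.01,0],[0,0,0]], twist=[[0.3,0,0],[0,0,0],[0,0,0],[0,0,0],[0,0,0]])

```text
time_s: 2.72
eef_pos: [0.4844, 0.0228, 0.0916]
tool_rot: [-1.237, -1.19, 1.167]
contact_force: [0.1, -0.9, 0.1]
grip_width: 0.0877
```

```bash
python3 - <<'E'
from h import *
tgt([.483,.0185,.078],87.4)
snap('wrist','w4');snap('scene','s4')
a=load('s4')[2][130:290,200:380,::-1]
cv2.imwrite('pics/c6.png',cv2.resize(a,None,fx=3,fy=3,interpolation=cv2.INTER_CUBIC))
E
```

```text
t 2.72 eef [0.4844 0.0228 0.0916] F [ 0.1 -0.9  0.1] w 0.0877
shift [-0.0044  0.0136  0.0015] twist [0.83 0.11 0.24]
shift in final axes [-0.0044  0.0136  0.0012]
```

View pics/w4.png

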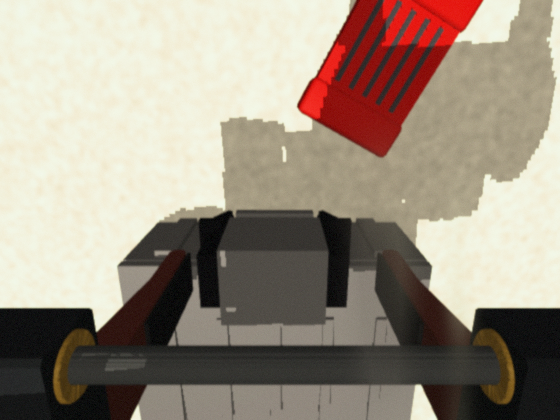

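View pics/c6.png

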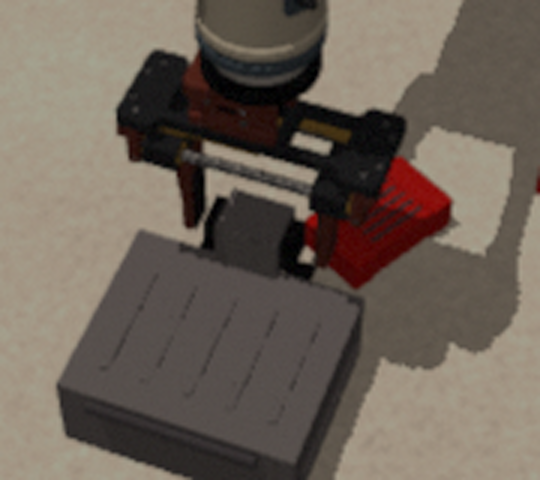

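The fingers straddle the catch (275,270), with 4 mm of sideways offset and 14 mm of descent left.

Emit:
play_rows(translation=[[-0.005,0.012,0.001],[0,0.002,0.0],[0,0,0]], twist=[[0.7,0,0.2],[0,0,0],[0,0,0]])

```text
time_s: 3.07
eef_pos: [0.4869, 0.0175, 0.0843]
tool_rot: [-1.238, -1.187, 1.171]
contact_force: [-0.3, -0.7, 0.5]
grip_width: 0.0875
```

```bash
python3 -c "
from h import *
tgt([.483,.0185,.078],87.4)"
```

```text
t 3.07 eef [0.4869 0.0175 0.0843] F [-0.3 -0.7  0.5] w 0.0875
shift [0.0008 0.0062 0.004 ] twist [0.72 0.14 0.02]
shift in final axes [0.0008 0.0063 0.0039]
```

Emit:
play_rows(translation=[[0,0.006,0.005],[0,0.001,0.001],[0,0,0]], twist=[[0,0,0],[0,0,0],[0,0,0]])

```text
time_s: 3.32
eef_pos: [0.4811, 0.0175, 0.0778]
tool_rot: [-1.24, -1.187, 1.17]
contact_force: [0.5, 0.1, -0.5]
grip_width: 0.0881
```

```bash
python3 -c "
from h import *
tgt([.483,.0185,.078],87.4)"
```

```text
t 3.32 eef [0.4811 0.0175 0.0778] F [ 0.5  0.1 -0.5] w 0.0881
shift [ 0.0011 -0.0002 -0.0019] twist [0.81 0.09 0.02]
shift in final axes [ 0.0011 -0.0002 -0.0019]
```

Emit:
play_rows(translation=[[0.001,0,-0.002],[0,0,0],[0,0,0],[0,0,0],[0,0,0]], twist=[[0,0,0],[0,0,0],[0,0,0],[0,0,0],[0,0,0]], jaw=1, force=20)

```text
time_s: 3.73
eef_pos: [0.4832, 0.0184, 0.0781]
tool_rot: [-1.24, -1.187, 1.17]
contact_force: [-0.7, -0.6, 0.6]
grip_width: 0.0583
```

Emit:
play_rows(translation=[[0,0,0],[0,0,0],[0,0,0],[0,0,0]], twist=[[0,0,0],[0,0,0],[0,0,0],[0,0,0]])

```text
time_s: 4.07
eef_pos: [0.4833, 0.0182, 0.0785]
tool_rot: [-1.241, -1.187, 1.17]
contact_force: [-1.5, 0.0, 1.0]
grip_width: 0.0465
```

```bash
python3 -c "
from h import *
tgt([.483,.0185,.078],87.4)"
```

```text
t 4.07 eef [0.4833 0.0182 0.0785] F [-1.5  0.   1. ] w 0.0465
shift [0.0003 0.0005 0.0003] twist [ 0.83  0.07 -0.02]
shift in final axes [0.0003 0.0005 0.0003]
```

Emit:
play_rows(translation=[[0,-0.007,-0.001],[0,-0.008,-0.001],[0,-0.008,-0.001],[0,-0.008,-0.001],[0,-0.008,-0.001]], twist=[[2.5,0,0],[2.5,0,0],[2.5,0,0],[2.5,0,0],[2.5,0,0]])

```text
time_s: 4.48
eef_pos: [0.4928, 0.0177, 0.1173]
tool_rot: [-1.076, -1.029, 1.264]
contact_force: [4.0, -0.9, -1.7]
grip_width: 0.0471
```

```bash
python3 -c "
from h import *
tgt([.493,.0185,.112],87.4)
snap('scene','s5');snap('wrist','w5')
a=load('s5')[2][130:290,200:380,::-1]
cv2.imwrite('pics/c7.png',cv2.resize(a,None,fx=3,fy=3,interpolation=cv2.INTER_CUBIC))
"
```

```text
t 4.48 eef [0.4928 0.0177 0.1173] F [ 4.  -0.9 -1.7] w 0.0471
shift [ 0.0008  0.0051 -0.0013] twist [-11.68   0.06  -0.02]
shift in final axes [ 0.0008  0.0053 -0.0002]
```

View pics/c7.png

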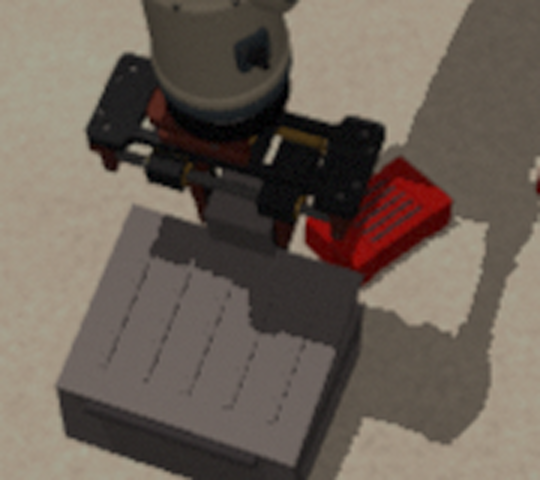

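Emit:
play_rows(translation=[[0,0,0],[0,0,0],[0,0,0],[0,0,0.005],[0,0,0.02]], twist=[[0,0,0],[0,0,0],[0,0,0],[0,0,0],[0,0,0]], jaw=0)

```text
time_s: 5.0
eef_pos: [0.468, 0.0189, 0.1198]
tool_rot: [-1.077, -1.03, 1.263]
contact_force: [-0.2, 0.0, 0.3]
grip_width: 0.0764
```

Emit:
play_rows(translation=[[0,-0.01,0.035],[0,-0.015,0.035],[0,-0.015,0.03],[0,-0.015,0.01]], twist=[[-3,0,0],[-3,0,0],[-3,0,0],[-2.5,0,0]])

```text
time_s: 5.33
eef_pos: [0.3589, 0.0237, 0.1828]
tool_rot: [-1.222, -1.17, 1.181]
contact_force: [0.6, -0.5, -0.7]
grip_width: 0.0877
```

```bash
python3 -c "
from h import *
tgt([.4502,.2978,.2],77.3)
snap('scene','s6')
"
```

```text
t 5.33 eef [0.3589 0.0237 0.1828] F [ 0.6 -0.5 -0.7] w 0.0877
shift [ 0.2778 -0.018  -0.079 ] twist [-0.56 10.17 -0.05]
shift in final axes [ 0.2874 -0.0172 -0.0289]
```

View pics/s6.png

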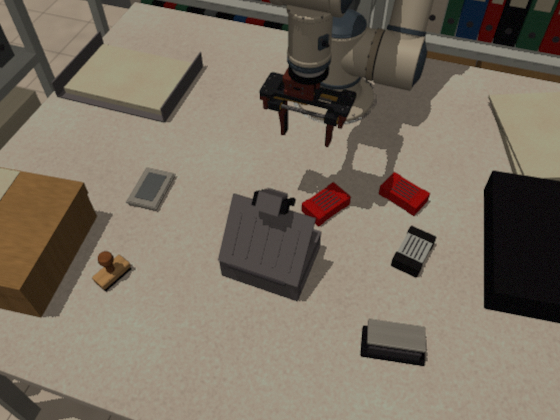

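The lid is swinging up by itself at (270,225), clear of the gripper. On to the drive.

Emit:
play_rows(translation=[[0.034,-0.002,-0.01],[0.035,-0.002,-0.009],[0.035,-0.002,-0.008],[0.035,-0.002,-0.007],[0.035,-0.002,-0.007]], twist=[[0,1.3,0],[0,1.3,0],[0,1.3,0],[0,1.3,0],[0,1.3,0]])

```text
time_s: 5.8
eef_pos: [0.4167, 0.1933, 0.2017]
tool_rot: [-1.299, -1.091, 1.068]
contact_force: [0.8, 0.1, 0.8]
grip_width: 0.0876
```

Emit:
play_rows(translation=[[0.035,-0.002,-0.006],[0.035,-0.002,-0.005],[0.03,-0.002,-0.004],[0,0,0],[0,0,0]], twist=[[0,1.3,0],[0,1.3,0],[0,1.2,0],[0,0,0],[0,0,0]])

```text
time_s: 6.22
eef_pos: [0.4513, 0.2996, 0.2032]
tool_rot: [-1.322, -1.042, 1.022]
contact_force: [-0.8, -1.2, 1.1]
grip_width: 0.0874
```

```bash
python3 -c "
from h import *
tgt([.4502,.2978,.2],77.3)
snap('wrist','w7');snap('scene','s7')
"
```

```text
t 6.22 eef [0.4513 0.2996 0.2032] F [-0.8 -1.2  1.1] w 0.0874
shift [-0.0021  0.0032  0.0007] twist [ 0.82 -1.04  0.2 ]
shift in final axes [-0.002   0.0032  0.0007]
```

View pics/w7.png

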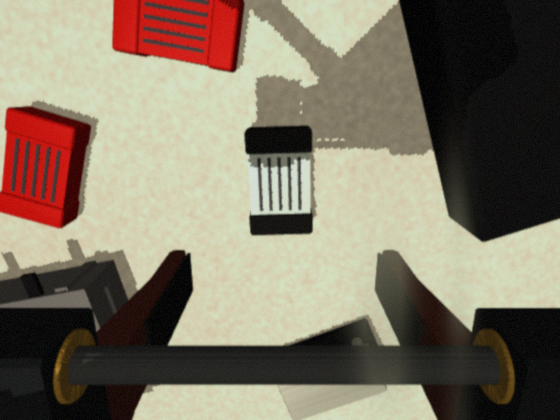

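View pics/s7.png

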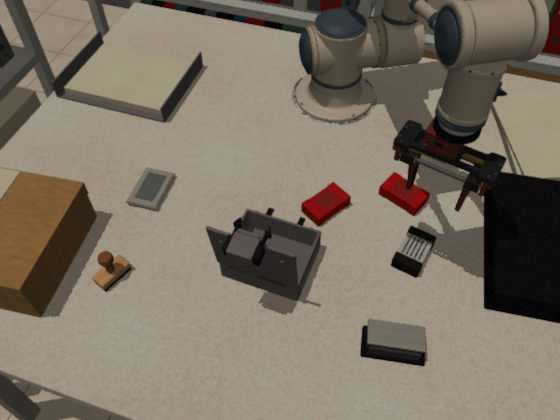

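The lid stands open at (255,245) in the scene view. In the wrist view the drive's white field spans (249–313, 155–215).

```bash
python3 - <<'E'
from h import *
np.set_printoptions(precision=4,suppress=True)
K,M,img=load('w7')
a=cv2.convertScaleAbs(img[115:245,230:330,::-1],alpha=1.1)
cv2.imwrite('pics/c8.png',cv2.resize(a,None,fx=4.5,fy=4.5,interpolation=cv2.INTER_CUBIC))
m=(img.min(2)>165).astype(np.uint8); m2=np.zeros_like(m); m2[150:222,246:316]=m[150:222,246:316]
E
```

```text
(no output)
```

View pics/c8.png

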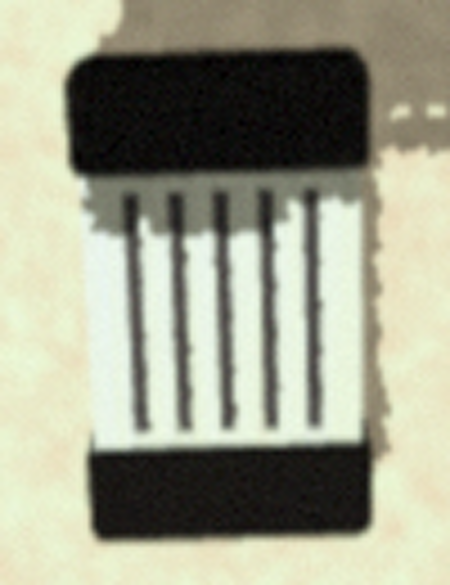

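```bash
python3 - <<'E'
from h import *
np.set_printoptions(precision=4,suppress=True)
D=lambda u,v:('w7',(u/4.5+230-.4,v/4.5+115-.4)); D1=lambda u,v:('w1',(u/4.5+260-.4,v/4.5+160-.4))
c7=((84,178),(362,172),(366,440),(94,448)); c1=((100,213),(330,200),(342,420),(120,433))
P=np.array([plane(*D(*a),.032) for a in c7]); print(P,P.mean(0))
print([tri(D(*a),D1(*b)) for a,b in zip(c7,c1)])
w=(P[1]-P[0]+P[2]-P[3]);l=P[2]-P[1]+P[3]-P[0]; print(np.degrees(np.arctan2(w[1],w[0])),np.degrees(np.arctan2(l[1],l[0]))+90)
tgt([*P.mean(0)[:2],.03],77.5)
E
```

```text
[[0.4171 0.2764 0.032 ]
 [0.429  0.3301 0.032 ]
 [0.4838 0.3188 0.032 ]
 [0.472  0.2634 0.032 ]] [0.4505 0.2972 0.032 ]
[(array([0.4191, 0.2747, 0.0172]), np.float64(0.00039681704235110954)), (array([0.4304, 0.331 , 0.0244]), np.float64(0.0012174993780613452)), (array([0.4791, 0.3191, 0.0456]), np.float64(0.00048528373637076827)), (array([0.4698, 0.2648, 0.0387]), np.float64(0.0005166029609849486))]
77.72305157092403 77.54192336362583
t 6.32 eef [0.4511 0.2984 0.2034] F [-0.4  0.5 -0.3] w 0.0878
shift [-0.002   0.1734  0.0028] twist [ 0.82 -1.33  0.2 ]
shift in final axes [-0.0013  0.1734  0.0004]
```

Emit:
play_rows(translation=[[-0.001,0.035,0.001],[0,0.035,0],[0,0.035,0],[0,0.02,0],[0,0,0]], twist=[[0.8,-1.2,0.2],[0,0,0],[0,0,0],[0,0,0],[0,0,0]])

```text
time_s: 6.73
eef_pos: [0.452, 0.2921, 0.079]
tool_rot: [-1.31, -1.051, 1.034]
contact_force: [-0.8, -0.5, -1.3]
grip_width: 0.0879
```

```bash
python3 - <<'E'
from h import *
tgt([.4505,.2972,.007],77.6)
snap('wrist','w8')
E
```

```text
t 6.73 eef [0.452  0.2921 0.079 ] F [-0.8 -0.5 -1.3] w 0.0879
shift [0.0042 0.072  0.0033] twist [ 0.52 -0.47  0.36]
shift in final axes [0.0047 0.072  0.0026]
```

View pics/w8.png

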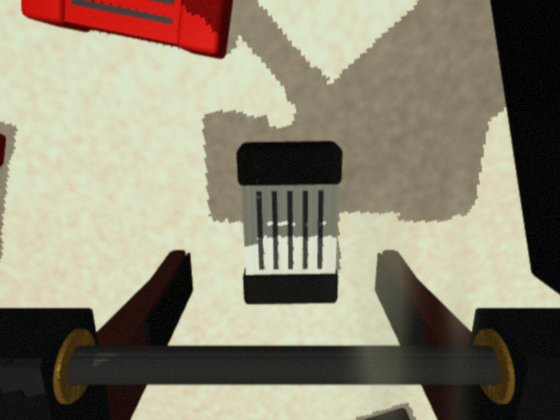

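The drive at (291,222) is a bit right of the finger midline, matching the +4 mm computed. Going down.

Emit:
play_rows(translation=[[0.005,0.03,0.003],[0,0.025,0.0],[0,0.012,0],[0,0,0]], twist=[[0.5,-0.4,0.3],[0,0,0],[0,0,0],[0,0,0]])

```text
time_s: 7.12
eef_pos: [0.4557, 0.2973, 0.0223]
tool_rot: [-1.308, -1.059, 1.031]
contact_force: [-0.2, -0.5, -0.6]
grip_width: 0.0878
```

```bash
python3 - <<'E'
from h import *
tgt([.4505,.2972,.007],77.6)
E
```

```text
t 7.12 eef [0.4557 0.2973 0.0223] F [-0.2 -0.5 -0.6] w 0.0878
shift [-0.0014  0.0152  0.0052] twist [ 0.71 -0.28  0.64]
shift in final axes [-0.0012  0.0153  0.0051]
```

Emit:
play_rows(translation=[[-0.001,0.012,0.006],[0,0.003,0.001],[0,0,0]], twist=[[0.7,-0.3,0.6],[0,0,0],[0,0,0]])

```text
time_s: 7.37
eef_pos: [0.4508, 0.2985, 0.0117]
tool_rot: [-1.305, -1.053, 1.043]
contact_force: [-0.0, -0.3, -0.5]
grip_width: 0.0876
```

```bash
python3 - <<'E'
from h import *
tgt([.4505,.2972,.007],77.6)
snap('wrist','w9')
E
```

```text
t 7.37 eef [0.4508 0.2985 0.0117] F [-0.  -0.3 -0.5] w 0.0876
shift [-0.0014  0.0047  0.0001] twist [ 0.25 -0.02  0.26]
shift in final axes [-0.0013  0.0047  0.    ]
```

View pics/w9.png

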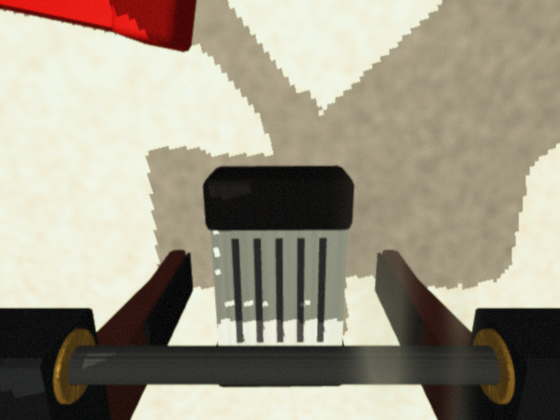

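Emit:
play_rows(translation=[[-0.001,0.005,0],[0,0,0],[0,0,0],[0,0,0],[0,0,0]], twist=[[0.2,0,0.2],[0,0,0],[0,0,0],[0,0,0],[0,0,0]], jaw=1, force=30)

```text
time_s: 7.83
eef_pos: [0.4521, 0.2984, 0.0095]
tool_rot: [-1.305, -1.053, 1.044]
contact_force: [0.0, -0.9, -1.3]
grip_width: 0.0579
```

Emit:
play_rows(translation=[[0,0,0],[0,0,0],[0,0,0]], twist=[[0,0,0],[0,0,0],[0,0,0]])

```text
time_s: 8.08
eef_pos: [0.4521, 0.2983, 0.0095]
tool_rot: [-1.305, -1.053, 1.044]
contact_force: [0.1, 0.3, -0.4]
grip_width: 0.0557
```

```bash
python3 - <<'E'
from h import *
tgt([.4505,.2972,.007],77.6)
snap('wrist','w10')
E
```

```text
t 8.08 eef [0.4521 0.2983 0.0095] F [ 0.1  0.3 -0.4] w 0.0557
shift [-0.0014  0.0025  0.0013] twist [0.23 0.   0.19]
shift in final axes [-0.0014  0.0025  0.0013]
```

Emit:
play_rows(translation=[[0,-0.01,0],[0,-0.025,0],[0,-0.035,0],[0,-0.035,0],[0,-0.035,0]], twist=[[0,0,0],[0,0,0],[0,0,0],[0,0,0],[0,0,0]])

```text
time_s: 8.55
eef_pos: [0.4456, 0.2947, 0.1432]
tool_rot: [-1.301, -1.032, 1.064]
contact_force: [0.7, 1.1, -1.7]
grip_width: 0.0561
```

Emit:
play_rows(translation=[[0,-0.02,0],[0,0,0]], twist=[[0,0,0],[0,0,0]])

```text
time_s: 8.72
eef_pos: [0.448, 0.2962, 0.174]
tool_rot: [-1.302, -1.043, 1.053]
contact_force: [0.4, -0.1, -1.8]
grip_width: 0.0557
```

```bash
python3 - <<'E'
from h import *
tgt([.555,.016,.165],87.4)
snap('wrist','w11');snap('top','t11')
E
```

```text
t 8.72 eef [0.448  0.2962 0.174 ] F [ 0.4 -0.1 -1.8] w 0.0557
shift [-0.2506  0.0092 -0.1647] twist [-0.3  -9.79 -0.21]
shift in final axes [-0.275   0.009  -0.1196]
```

View pics/w11.png

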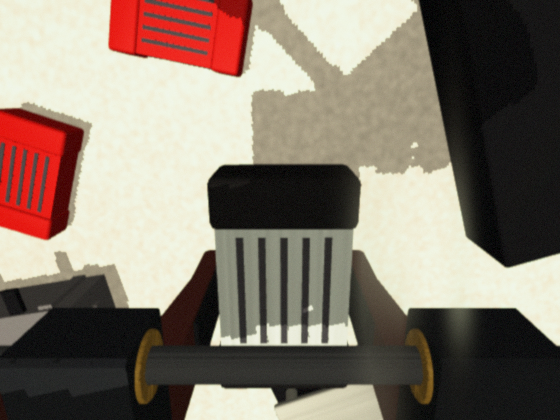

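View pics/t11.png

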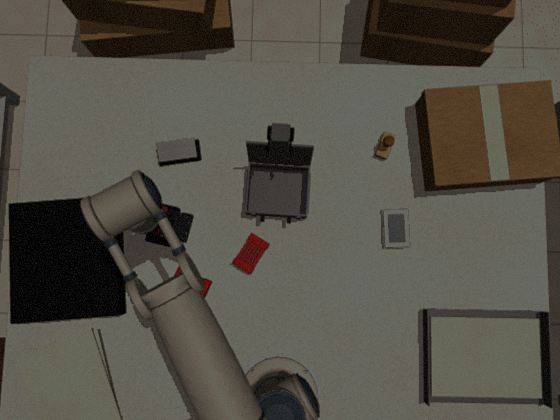

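The drive is held firmly and lifted, and the top view shows the open case (278,192). Carrying it over.

Emit:
play_rows(translation=[[-0.025,0,-0.019],[-0.03,0,-0.019],[-0.031,0,-0.018],[-0.031,0,-0.017],[-0.031,0,-0.016]], twist=[[0,-1.1,0],[0,-1.1,0],[0,-1.1,0],[0,-1.1,0],[0,-1.1,0]])

```text
time_s: 9.23
eef_pos: [0.5042, 0.1342, 0.1553]
tool_rot: [-1.242, -1.108, 1.153]
contact_force: [0.6, -0.3, -2.5]
grip_width: 0.0557
```

Emit:
play_rows(translation=[[-0.031,0,-0.015],[-0.031,0,-0.014],[-0.028,0,-0.012],[-0.02,0,-0.008],[0,0,0]], twist=[[0,-1.1,0],[0,-1.1,0],[0,-1.1,0],[0,-1,0],[0,0,0]])

```text
time_s: 9.65
eef_pos: [0.5405, 0.0085, 0.1376]
tool_rot: [-1.192, -1.143, 1.221]
contact_force: [-0.1, 0.6, -2.8]
grip_width: 0.0559
```

```bash
python3 - <<'E'
from h import *
tgt([.555,.016,.165],87.4)
snap('wrist','w12');snap('scene','s12')
E
```

```text
t 9.65 eef [0.5405 0.0085 0.1376] F [-0.1  0.6 -2.8] w 0.0559
shift [ 0.0076 -0.0283 -0.0128] twist [-3.02  0.93 -0.74]
shift in final axes [ 0.0082 -0.0274 -0.0142]
```

View pics/w12.png

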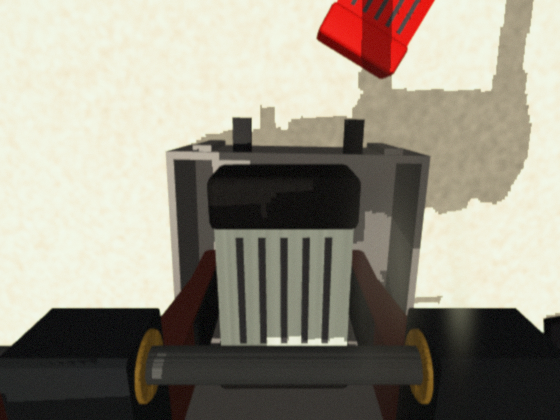

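View pics/s12.png

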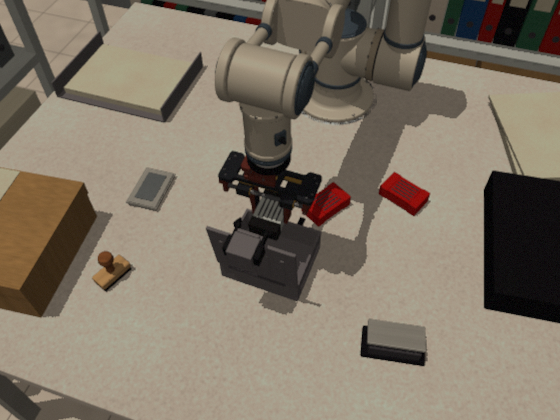

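```bash
python3 - <<'E'
from h import *
np.set_printoptions(precision=4,suppress=True)
for uv in((168,152),(428,156)): print(plane('w12',uv,.062))
c=np.array([.5626,.0148,.062]); t=np.radians(-2.6)
for x,y in((-.07,.085),(-.07,-.085)): print(c[:2]+[x*np.cos(t)-y*np.sin(t),x*np.sin(t)+y*np.cos(t)])
E
```

```text
[ 0.4887 -0.0654  0.062 ]
[0.4958 0.1016 0.062 ]
[0.4965 0.1029]
[ 0.4888 -0.0669]
```

Emit:
play_rows(translation=[[0.006,0,-0.014],[0,0,0],[0,0,0]], twist=[[-3,0.8,-0.7],[0,0,0],[0,0,0]])

```text
time_s: 10.0
eef_pos: [0.5514, 0.0206, 0.1328]
tool_rot: [-1.22, -1.175, 1.18]
contact_force: [-0.3, 0.6, -2.4]
grip_width: 0.0561
```

```bash
python3 - <<'E'
from h import *
tgt([.555,.015,.0145],87.4)
E
```

```text
t 10.0 eef [0.5514 0.0206 0.1328] F [-0.3  0.6 -2.4] w 0.0561
shift [-0.0058  0.1182 -0.0047] twist [-0.44  0.27  0.18]
shift in final axes [-0.0054  0.1183 -0.0039]
```

Emit:
play_rows(translation=[[-0.005,0.015,-0.004],[0,0.02,0],[0,0.02,0],[0,0.01,0],[0,0,0]], twist=[[-0.4,0.2,0.2],[0,0,0],[0,0,0],[0,0,0],[0,0,0]])

```text
time_s: 10.42
eef_pos: [0.5522, 0.0206, 0.0659]
tool_rot: [-1.222, -1.179, 1.186]
contact_force: [-0.0, 0.8, -1.9]
grip_width: 0.0561
```

```bash
python3 - <<'E'
from h import *
tgt([.555,.015,.0145],87.4)
snap('wrist','w13')
E
```

```text
t 10.42 eef [0.5522 0.0206 0.0659] F [-0.   0.8 -1.9] w 0.0561
shift [-0.0055  0.0514 -0.0033] twist [-0.31  0.58 -0.04]
shift in final axes [-0.0055  0.0514 -0.003 ]
```

View pics/w13.png

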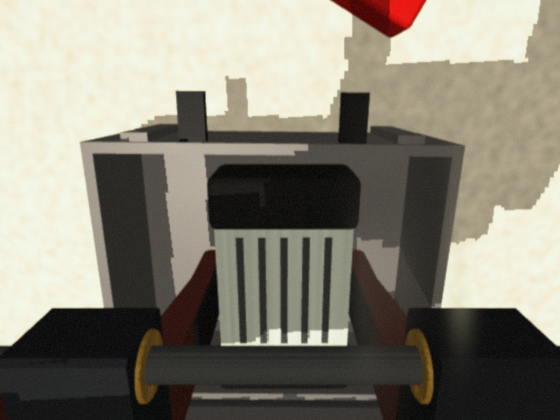

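The drive is centred between the walls with room on every side.

Emit:
play_rows(translation=[[-0.006,0.015,-0.003],[0,0.015,0],[0,0.008,0],[0,0,0]], twist=[[-0.3,0.5,0],[0,0,0],[0,0,0],[0,0,0]])

```text
time_s: 10.8
eef_pos: [0.5573, 0.0159, 0.0331]
tool_rot: [-1.233, -1.183, 1.176]
contact_force: [-0.3, -0.6, -2.8]
grip_width: 0.0558
```

```bash
python3 - <<'E'
from h import *
tgt([.555,.015,.0145],87.4)
E
```

```text
t 10.8 eef [0.5573 0.0159 0.0331] F [-0.3 -0.6 -2.8] w 0.0558
shift [-0.001   0.0186  0.0024] twist [ 0.35  0.23 -0.03]
shift in final axes [-0.001   0.0186  0.0022]
```

Emit:
play_rows(translation=[[0,0.01,0.002],[0,0.006,0],[0,0.003,0],[0,0,0]], twist=[[0.3,0.2,0],[0,0,0],[0,0,0],[0,0,0]])

```text
time_s: 11.13
eef_pos: [0.5567, 0.0164, 0.016]
tool_rot: [-1.233, -1.179, 1.175]
contact_force: [-0.2, 0.2, -2.2]
grip_width: 0.056
```

```bash
python3 - <<'E'
from h import *
tgt([.555,.015,.0145],87.4)
E
```

```text
t 11.13 eef [0.5567 0.0164 0.016 ] F [-0.2  0.2 -2.2] w 0.056
shift [-0.0015  0.0015  0.0017] twist [ 0.25  0.05 -0.02]
shift in final axes [-0.0015  0.0015  0.0017]
```

Emit:
play_rows(translation=[[0,0.002,0],[0,0.001,0],[0,0,0]], twist=[[0.2,0,0],[0,0,0],[0,0,0]])

```text
time_s: 11.38
eef_pos: [0.5576, 0.0164, 0.0149]
tool_rot: [-1.232, -1.178, 1.176]
contact_force: [-0.1, -0.0, -1.4]
grip_width: 0.056
```

```bash
python3 - <<'E'
from h import *
tgt([.555,.015,.0145],87.4)
E
```

```text
t 11.38 eef [0.5576 0.0164 0.0149] F [-0.1 -0.  -1.4] w 0.056
shift [-0.0015  0.0004  0.0026] twist [ 0.16  0.06 -0.02]
shift in final axes [-0.0015  0.0004  0.0025]
```

Emit:
play_rows(translation=[[0,0.002,0],[0,0.001,0],[0,0,0]], twist=[[0,0,0],[0,0,0],[0,0,0]])

```text
time_s: 11.63
eef_pos: [0.5585, 0.0164, 0.0147]
tool_rot: [-1.234, -1.18, 1.174]
contact_force: [-0.4, -0.5, -2.5]
grip_width: 0.0556
```

```bash
python3 - <<'E'
from h import *
tgt([.555,.015,.0145],87.4)
E
```

```text
t 11.63 eef [0.5585 0.0164 0.0147] F [-0.4 -0.5 -2.5] w 0.0556
shift [-0.0015  0.0002  0.0034] twist [ 0.3   0.05 -0.01]
shift in final axes [-0.0015  0.0002  0.0034]
```

Emit:
play_rows(translation=[[0,0.004,0.002],[0,0.002,0],[0,0,0]], twist=[[0,0,0],[0,0,0],[0,0,0]])

```text
time_s: 11.88
eef_pos: [0.5597, 0.0163, 0.015]
tool_rot: [-1.241, -1.187, 1.17]
contact_force: [0.2, 0.6, -3.0]
grip_width: 0.0557
```

```bash
python3 - <<'E'
from h import *
tgt([.555,.015,.0145],87.4)
snap('wrist','w14')
E
```

```text
t 11.88 eef [0.5597 0.0163 0.015 ] F [ 0.2  0.6 -3. ] w 0.0557
shift [-0.0016  0.0004  0.0047] twist [ 0.82  0.06 -0.01]
shift in final axes [-0.0016  0.0005  0.0047]
```

View pics/w14.png

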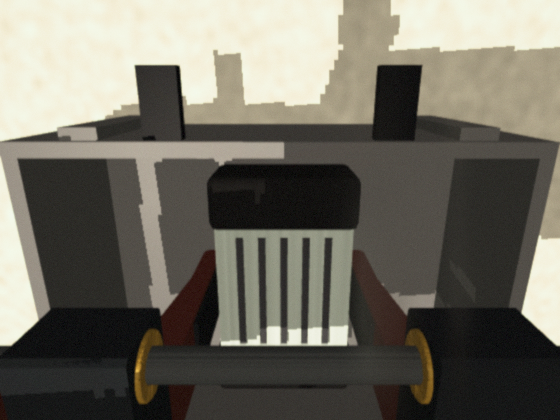

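```bash
python3 - <<'E'
from h import *
snap('scene','s14')
a=load('s14')[2][150:310,190:350,::-1]
cv2.imwrite('pics/c14.png',cv2.resize(cv2.convertScaleAbs(a,alpha=1.5),None,fx=3.6,fy=3.6,interpolation=cv2.INTER_CUBIC))
E
```

```text
(no output)
```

View pics/c14.png

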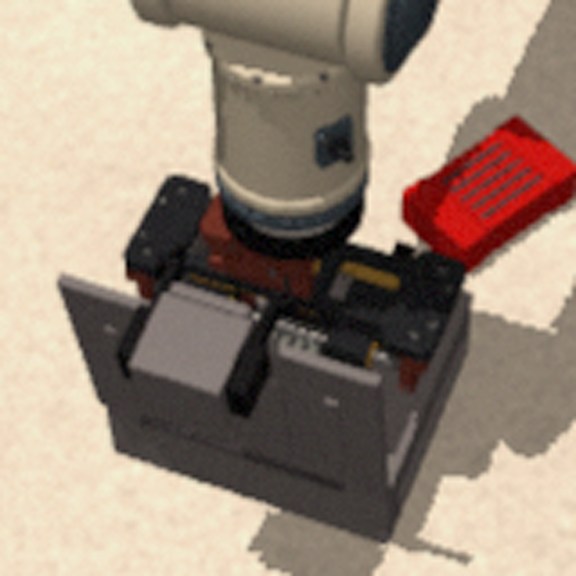

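The TCP stands 5.5 mm above its height at the grasp and the case floor is 5 mm up, so the drive is on the floor to within half a millimetre. Releasing it.

Emit:
play_rows(translation=[[0,0,0],[0,0,0],[0,0,0],[0,0,0],[0,0,0]], twist=[[0,0,0],[0,0,0],[0,0,0],[0,0,0],[0,0,0]], jaw=0.7)

```text
time_s: 12.4
eef_pos: [0.5599, 0.0163, 0.0146]
tool_rot: [-1.241, -1.187, 1.17]
contact_force: [-1.1, 0.5, 3.2]
grip_width: 0.0562
```

```bash
python3 - <<'E'
from h import *
tgt([.555,.015,.0145],87.4)
snap('wrist','w15')
E
```

```text
t 12.4 eef [0.5599 0.0163 0.0146] F [-1.1  0.5  3.2] w 0.0562
shift [-0.0015 -0.      0.0048] twist [ 0.82  0.05 -0.01]
shift in final axes [-0.0015  0.0001  0.0048]
```

View pics/w15.png

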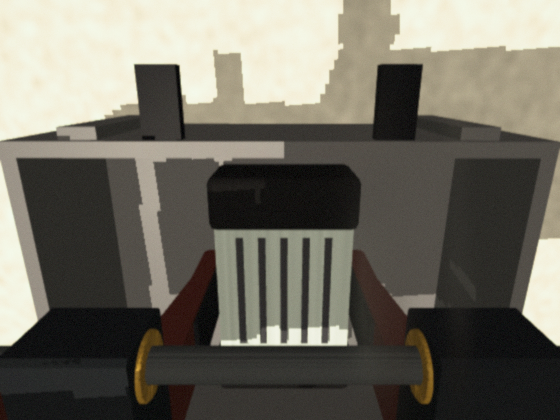

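Closure 0.7 is narrower than the drive, so it is still held. Opening properly.

Emit:
play_rows(translation=[[0,0,0],[0,0,0],[0,0,0],[0,0,0],[0,0,0]], twist=[[0,0,0],[0,0,0],[0,0,0],[0,0,0],[0,0,0]], jaw=0)

```text
time_s: 12.87
eef_pos: [0.5598, 0.0163, 0.0132]
tool_rot: [-1.241, -1.186, 1.17]
contact_force: [0.0, -0.5, -0.1]
grip_width: 0.085
```

```bash
python3 - <<'E'
from h import *
tgt([.555,.015,.0145],87.4)
snap('wrist','w16')
E
```

```text
t 12.87 eef [0.5598 0.0163 0.0132] F [ 0.  -0.5 -0.1] w 0.085
shift [-0.0015 -0.0014  0.0048] twist [ 0.8   0.05 -0.02]
shift in final axes [-0.0015 -0.0013  0.0048]
```

View pics/w16.png

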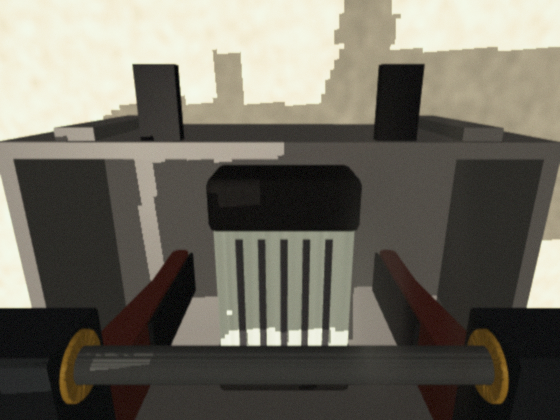

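The drive lies released and flat in the case. I'll raise the gripper straight up, drifting slightly towards the robot.

Emit:
play_rows(translation=[[0,-0.01,0],[0,-0.025,0.001],[0,-0.035,0.003],[0,-0.035,0.003],[0,-0.035,0.003]], twist=[[0,0,0],[0,0,0],[0,0,0],[0,0,0],[0,0,0]])

```text
time_s: 13.33
eef_pos: [0.5423, 0.017, 0.1486]
tool_rot: [-1.226, -1.171, 1.18]
contact_force: [0.4, -0.1, -0.1]
grip_width: 0.0878
```

Emit:
play_rows(translation=[[0,-0.035,0],[0,-0.035,0],[0,-0.035,0],[0,-0.035,0]], twist=[[0,0,0],[0,0,0],[0,0,0],[0,0,0]], jaw=1)

```text
time_s: 13.67
eef_pos: [0.5406, 0.0171, 0.2991]
tool_rot: [-1.227, -1.173, 1.178]
contact_force: [0.5, 0.3, 0.2]
grip_width: 0.0651
```

```bash
python3 - <<'E'
from h import *
tgt([.73,.009,.29],87.4)
snap('wrist','w17');snap('scene','s17')
E
```

```text
t 13.67 eef [0.5406 0.0171 0.2991] F [0.5 0.3 0.2] w 0.0651
shift [ 0.0003  0.0084 -0.1897] twist [-0.21  0.05 -0.03]
shift in final axes [ 0.0005  0.0091 -0.1896]
```

View pics/w17.png

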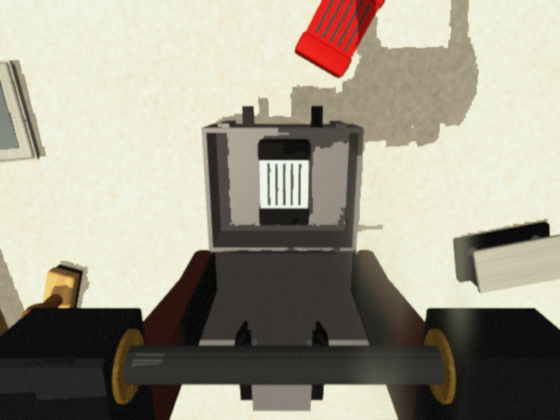

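View pics/s17.png

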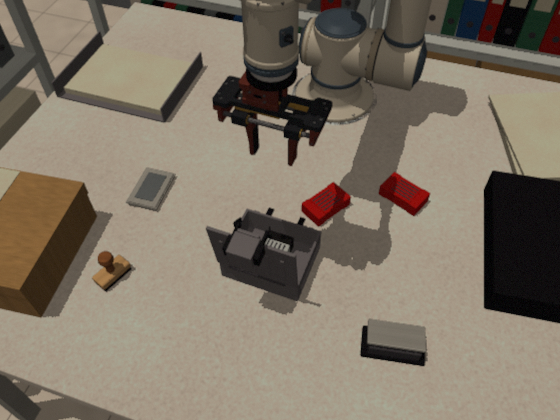

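The drive sits centrally in the case at (284,185) in the wrist view, and the lid stands open. Moving over and behind the lid.

Emit:
play_rows(translation=[[0,0,-0.03],[0,0,-0.035],[0,0,-0.035],[0,0,-0.035],[0,0,-0.03]], twist=[[0,0,0],[0,0,0],[0,0,0],[0,0,0],[0,0,0]])

```text
time_s: 14.18
eef_pos: [0.707, 0.0102, 0.3149]
tool_rot: [-1.243, -1.189, 1.169]
contact_force: [-0.3, -0.2, -0.1]
grip_width: 0.0235
```

Emit:
play_rows(translation=[[0,0,-0.02],[0,0,-0.01],[0,0,0]], twist=[[0,0,0],[0,0,0],[0,0,0]])

```text
time_s: 14.43
eef_pos: [0.7421, 0.0083, 0.3092]
tool_rot: [-1.239, -1.185, 1.171]
contact_force: [0.0, -0.6, -0.5]
grip_width: 0.0035
```

```bash
python3 - <<'E'
from h import *
np.set_printoptions(precision=4,suppress=True)
tgt([.73,.009,.21],87.4)
p=plane('w17',(284,185),.037)[:2]-[.5626,.0148]; t=np.radians(2.6)
print('drive in case',R.from_euler('z',2.6,degrees=True).apply([*p,0]))
snap('wrist','w18');snap('scene','s18')
a=load('s18')[2][120:310,180:360,::-1]
cv2.imwrite('pics/c18.png',cv2.resize(cv2.convertScaleAbs(a,alpha=1.5),None,fx=3.1,fy=3.1,interpolation=cv2.INTER_CUBIC))
E
```

```text
t 14.43 eef [0.7421 0.0083 0.3092] F [ 0.  -0.6 -0.5] w 0.0035
shift [0.0001 0.0991 0.0133] twist [ 0.67  0.07 -0.01]
shift in final axes [0.0001 0.0992 0.0121]
drive in case [-0.0035  0.002   0.    ]
```

View pics/w18.png

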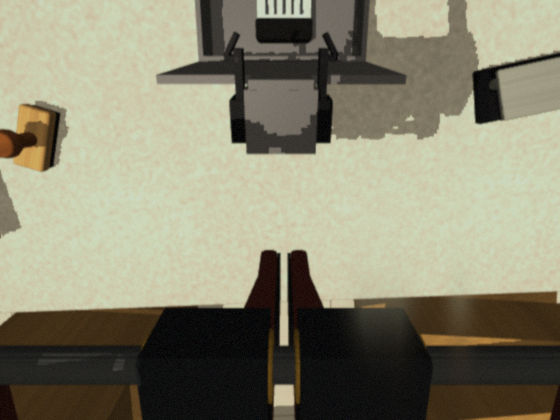

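View pics/c18.png

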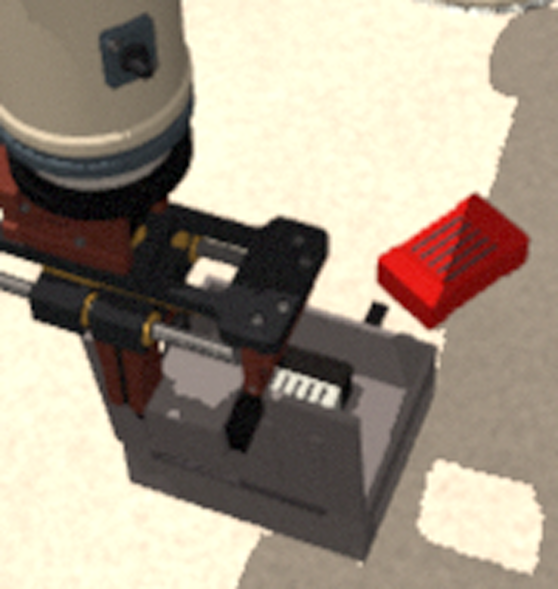

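```bash
python3 - <<'E'
from h import *
np.set_printoptions(precision=4,suppress=True)
for z in(.2225,.19): print(plane('w18',(281,153),z))
s=arm.read_state()
# finger extent: known px tip? 
print(proj('w18',s['eef_pos']), R.from_rotvec(s['tool_rot']).as_matrix())
E
```

```text
[0.6993 0.0087 0.2225]
[0.7045 0.0082 0.19  ]
[283.5397 269.5032] [[ 0.0441  0.0119 -0.999 ]
 [ 0.999  -0.0008  0.0441]
 [-0.0003 -0.9999 -0.012 ]]
```

The block's outer edge is measured at x = 0.699, against 0.701 expected. I'll go down behind it at x ≈ 0.735.

Emit:
play_rows(translation=[[0,0.03,0.002],[0,0.035,0],[0,0.025,0],[0,0.01,0],[0,0,0]], twist=[[0.6,0,0],[0,0,0],[0,0,0],[0,0,0],[0,0,0]])

```text
time_s: 14.95
eef_pos: [0.7351, 0.0091, 0.2143]
tool_rot: [-1.238, -1.185, 1.172]
contact_force: [-0.0, -0.2, -0.1]
grip_width: 0.0002
```

```bash
python3 - <<'E'
from h import *
tgt([.73,.009,.2],87.4)
snap('scene','s19');snap('wrist','w19')
a=load('s19')[2][120:310,180:360,::-1]
cv2.imwrite('pics/c19.png',cv2.resize(cv2.convertScaleAbs(a,alpha=1.5),None,fx=3.1,fy=3.1,interpolation=cv2.INTER_CUBIC))
E
```

```text
t 14.95 eef [0.7351 0.0091 0.2143] F [-0.  -0.2 -0.1] w 0.0002
shift [-0.0003  0.0142  0.0053] twist [ 0.66  0.1  -0.01]
shift in final axes [-0.0003  0.0143  0.0051]
```

View pics/c19.png

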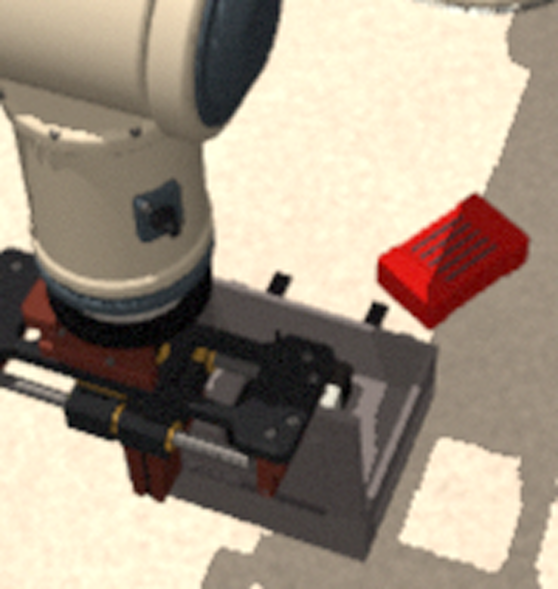

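View pics/w19.png

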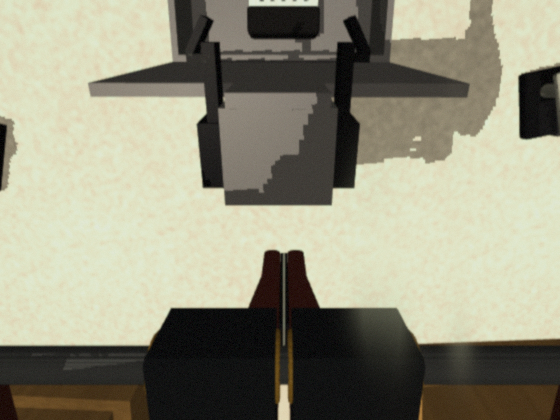

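The fingers are behind the block's top with clearance. Pulling the lid towards the robot.

Emit:
play_rows(translation=[[0,0.006,0.015],[0,0,0.015],[0,-0.002,0.015],[0,-0.003,0.015],[0,-0.003,0.015]], twist=[[0.5,0,0],[0,0,0],[0,0,0],[0,0,0],[0,0,0]])

```text
time_s: 15.47
eef_pos: [0.6616, 0.0122, 0.2286]
tool_rot: [-1.248, -1.194, 1.166]
contact_force: [0.7, -0.3, -0.4]
grip_width: -0.0001
```

```bash
python3 - <<'E'
from h import *
tgt([.631,.012,.219],87.4)
snap('scene','s20');snap('wrist','w20')
E
```

```text
t 15.47 eef [0.6616 0.0122 0.2286] F [ 0.7 -0.3 -0.4] w -0.0001
shift [-0.0016  0.0089  0.0307] twist [1.37 0.09 0.01]
shift in final axes [-0.0016  0.0096  0.0305]
```

View pics/w20.png

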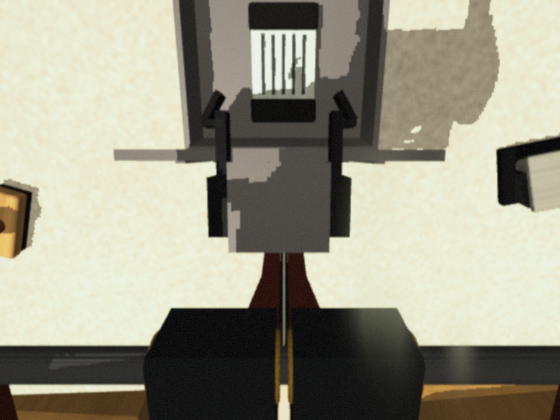

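The block at (280,220) now rests against the fingertips and the lid is moving. Following the arc.

Emit:
play_rows(translation=[[0,0.004,0.016],[0,0.003,0.016],[0,0.003,0.016],[0,0.004,0.016],[0,0.005,0.016]], twist=[[1,0,0],[0.3,0,0],[0,0,0],[0,0,0],[0,0,0]])

```text
time_s: 15.98
eef_pos: [0.5861, 0.0155, 0.2206]
tool_rot: [-1.248, -1.195, 1.165]
contact_force: [1.8, -0.3, 0.7]
grip_width: 0.0006
```

```bash
python3 - <<'E'
from h import *
tgt([.541,.0145,.1855],87.4)
snap('wrist','w21')
E
```

```text
t 15.98 eef [0.5861 0.0155 0.2206] F [ 1.8 -0.3  0.7] w 0.0006
shift [-0.003   0.034   0.0459] twist [1.45 0.08 0.03]
shift in final axes [-0.003   0.0351  0.045 ]
```

View pics/w21.png

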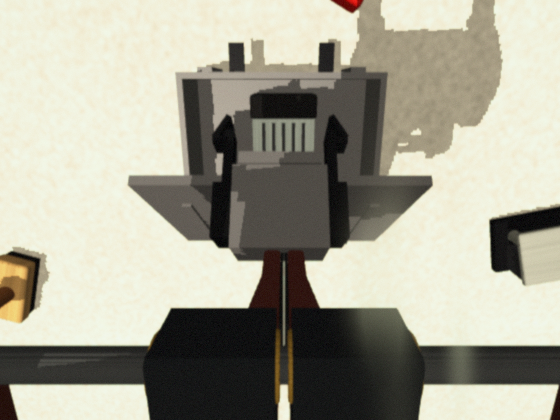

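Emit:
play_rows(translation=[[0,0.012,0.01],[0,0.009,0.013],[0,0.009,0.013],[0,0.009,0.013]], twist=[[1,0,0],[0.4,0,0],[0,0,0],[0,0,0]])

```text
time_s: 16.37
eef_pos: [0.5395, 0.0177, 0.1882]
tool_rot: [-1.239, -1.187, 1.17]
contact_force: [1.2, 0.4, -0.3]
grip_width: 0.0008
```

```bash
python3 - <<'E'
from h import *
tgt([.506,.0165,.151],87.4)
snap('wrist','w22')
E
```

```text
t 16.37 eef [0.5395 0.0177 0.1882] F [ 1.2  0.4 -0.3] w 0.0008
shift [-0.0027  0.0367  0.0339] twist [0.78 0.08 0.05]
shift in final axes [-0.0027  0.0372  0.0334]
```

View pics/w22.png

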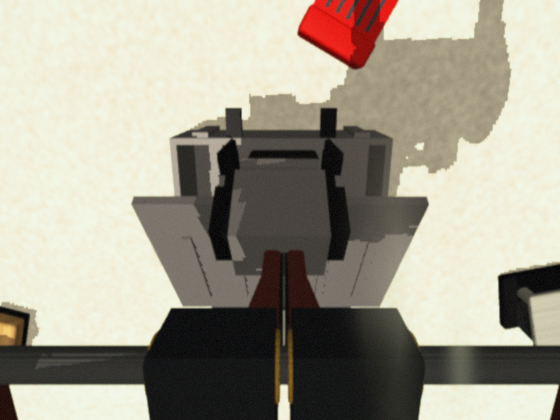

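```bash
cat >> h.py <<'E'
def lidpt(th,a,n,y):
    t=np.radians(-2.6); x=.07-a*np.cos(th)+n*np.sin(th); z=.062+a*np.sin(th)+n*np.cos(th)
    return np.array([.5626+x*np.cos(t)-y*np.sin(t),.0148+x*np.sin(t)+y*np.cos(t),z])
E
python3 - <<'E'
from h import *
np.set_printoptions(precision=4,suppress=True)
for th in np.arange(.3,1.0,.1): print(th,proj('w22',lidpt(th,.14,.006,-.085)),proj('w22',lidpt(th,.14,.006,.085)),'top face far/near',proj('w22',lidpt(th,.168,.047,0)),proj('w22',lidpt(th,.132,.047,0)),lidpt(th,.15,.047,0))
E
```

```text
0.3 [149.3432 160.7206] [411.6262 161.063 ] top face far/near [279.9349 149.5725] [280.1691 207.0111] [0.5033 0.0175 0.1512]
0.4 [143.1726 173.1176] [417.5301 173.4622] top face far/near [279.7314 174.9088] [280.0434 228.3734] [0.5128 0.0171 0.1637]
0.5 [137.0359 188.5298] [423.3944 188.8718] top face far/near [279.5299 205.4277] [279.9253 252.3994] [0.5235 0.0166 0.1752]
0.6000000000000001 [131.0895 206.9861] [429.0685 207.3199] top face far/near [279.3383 240.8113] [279.8189 278.6357] [0.5354 0.016  0.1855]
0.7000000000000002 [125.5155 228.3795] [434.378 228.699] top face far/near [279.1656 280.3121] [279.7286 306.4487] [0.5482 0.0155 0.1946]
0.8000000000000003 [120.513  252.4374] [439.132  252.7363] top face far/near [279.0212 322.7285] [279.658  335.0511] [0.5618 0.0148 0.2023]
0.9000000000000001 [116.2858 278.705 ] [443.1361 278.9772] top face far/near [278.9135 366.4596] [279.6102 363.5536] [0.5762 0.0142 0.2087]
```

The lid angle is about 0.55 rad, and the tips sit on the block's top, centred at row 250. Continuing down.

Emit:
play_rows(translation=[[-0.002,0.011,0.01],[0,0.011,0.009],[0,0.011,0.008],[0,0.011,0.006],[0,0.01,0.005]], twist=[[0.7,0,0],[0,0,0],[0,0,0],[0,0,0],[0,0,0]])

```text
time_s: 16.83
eef_pos: [0.5051, 0.0174, 0.1407]
tool_rot: [-1.238, -1.186, 1.17]
contact_force: [-1.2, -0.2, 1.5]
grip_width: 0.0005
```

```bash
python3 - <<'E'
from h import *
tgt([.4825,.0184,.109],87.4)
snap('wrist','w23')
for th in(0,.1,.2,.3,.4): print(th,proj('w23',lidpt(th,.14,.006,-.085)),proj('w23',lidpt(th,.14,.006,.085)),lidpt(th,.15,.047,0))
E
```

```text
t 16.83 eef [0.5051 0.0174 0.1407] F [-1.2 -0.2  1.5] w 0.0005
shift [0.     0.0314 0.023 ] twist [0.71 0.1  0.07]
shift in final axes [0.     0.0317 0.0226]
0 [153.12921503 202.5358748 ] [413.27551827 202.88219127] [0.48268235 0.01842904 0.109     ]
0.1 [145.90590202 211.02582733] [420.51636522 211.37846582] [0.4881183  0.01818219 0.12374021]
0.2 [138.23245148 222.63472335] [428.20044764 222.9884157 ] [0.49499714 0.01786983 0.13786353]
0.3 [130.18705838 237.6749178 ] [436.24813769 238.02271883] [0.50325014 0.01749506 0.15122885]
0.4 [121.88863665 256.40316869] [444.53908103 256.73632631] [0.51279484 0.01706164 0.16370262]
```

View pics/w23.png

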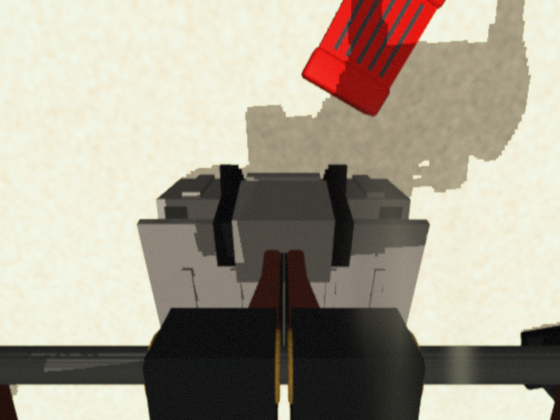

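Emit:
play_rows(translation=[[0,0.004,0.01],[0,0.008,0.008],[0,0.008,0.006],[0,0.007,0.003],[0,0.005,0.0]], twist=[[0.7,0,0],[0,0,0],[0,0,0],[0,0,0],[0,0,0]])

```text
time_s: 17.3
eef_pos: [0.4812, 0.0184, 0.1131]
tool_rot: [-1.235, -1.184, 1.172]
contact_force: [-3.8, 0.1, 5.1]
grip_width: 0.0005
```

```bash
python3 - <<'E'
from h import *
tgt([.4825,.0184,.109],87.4)
E
```

```text
t 17.3 eef [0.4812 0.0184 0.1131] F [-3.8  0.1  5.1] w 0.0005
shift [ 0.      0.0041 -0.0013] twist [0.47 0.09 0.08]
shift in final axes [ 0.      0.0041 -0.0013]
```

Force is rising as the hooks meet the catch. Pressing straight down.

Emit:
play_rows(translation=[[0,0.005,0],[0,0.006,0],[0,0.006,0]], twist=[[0.4,0,0],[0,0,0],[0,0,0]])

```text
time_s: 17.55
eef_pos: [0.4812, 0.0185, 0.1089]
tool_rot: [-1.233, -1.182, 1.174]
contact_force: [-18.8, 0.6, 34.8]
grip_width: 0.0003
```

```bash
python3 - <<'E'
from h import *
tgt([.4825,.0184,.109],87.4)
E
```

```text
t 17.55 eef [0.4812 0.0185 0.1089] F [-18.8   0.6  34.8] w 0.0003
shift [ 0.     -0.0001 -0.0013] twist [0.31 0.11 0.07]
shift in final axes [ 0.     -0.0001 -0.0013]
```

It is pressed right down: z = 0.109 and force 35 N. Backing off upward.

Emit:
play_rows(translation=[[0,-0.01,0],[0,-0.025,0],[0,-0.035,0],[0,-0.035,0],[0,0,0]], twist=[[0,0,0],[0,0,0],[0,0,0],[0,0,0],[0,0,0]])

```text
time_s: 17.97
eef_pos: [0.4794, 0.0184, 0.2167]
tool_rot: [-1.227, -1.176, 1.177]
contact_force: [0.6, 0.3, 1.0]
grip_width: 0.0002
```

Emit:
play_rows(translation=[[0,-0.02,0.03],[0,-0.01,0.03],[0,0,0],[0,0,0],[0,0,0]], twist=[[0,0,0],[0,0,0],[0,0,0],[0,0,0],[0,0,0]])

```text
time_s: 18.38
eef_pos: [0.4196, 0.0209, 0.2444]
tool_rot: [-1.222, -1.171, 1.18]
contact_force: [0.4, 0.5, 0.5]
grip_width: 0.0005
```

```bash
python3 - <<'E'
from h import *
tgt([.4825,.0184,.109],87.4)
snap('scene','s24');snap('wrist','w24')
for th in(0,.05,.1): print(th,proj('w24',lidpt(th,.14,.006,-.085)),proj('w24',lidpt(th,.14,.006,.085)))
a=load('w24')[2][180:380,190:390,::-1]
cv2.imwrite('pics/c24.png',cv2.resize(cv2.convertScaleAbs(a,alpha=1.3),None,fx=3,fy=3,interpolation=cv2.INTER_CUBIC))
E
```

```text
t 18.38 eef [0.4196 0.0209 0.2444] F [0.4 0.5 0.5] w 0.0005
shift [ 0.0002  0.1349 -0.0641] twist [-0.49  0.09  0.06]
shift in final axes [ 0.0004  0.1354 -0.0629]
0 [197.14964016 259.82304557] [369.81444055 260.00224653]
0.05 [195.5910799  263.26317656] [371.38733103 263.44286189]
0.1 [194.00698498 267.15190766] [372.98494157 267.33166244]
```

View pics/c24.png

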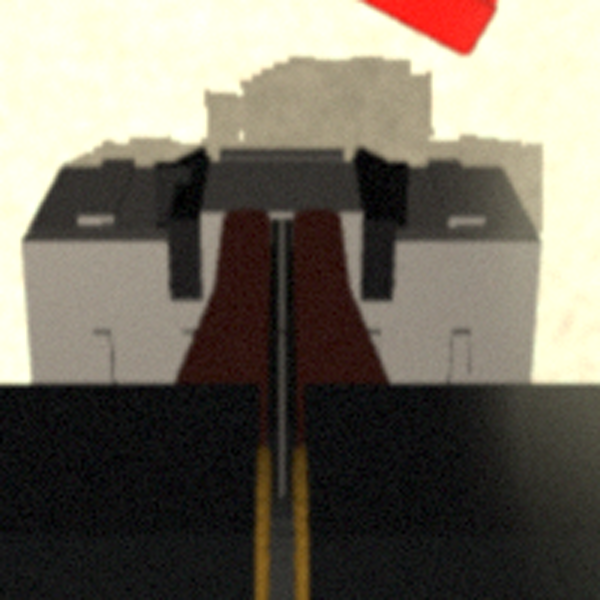

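View pics/s24.png

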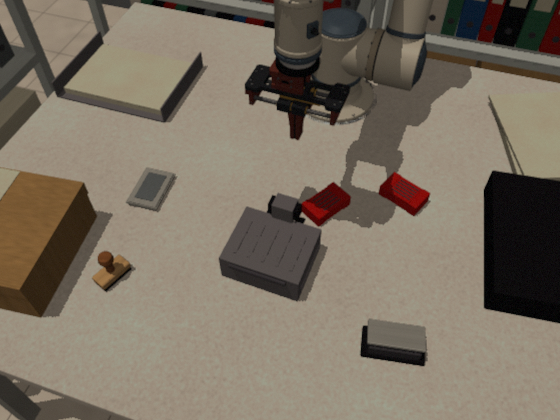

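```bash
python3 - <<'E'
from h import *
s=arm.read_state();print(s['time_s'],abs(s['qvel']).max());print(arm.hand_in())
E
```

```text
18.4833 0.0054130445673386905
the job is handed in; nothing more can be done
None
```

I handed the job in at about 18.5 s of the 72 s allowed, with the drive inside the case and the lid shut on its catch.

- **Opening:** I pinched both buttons, with the opening falling to about 47 mm, which is fully in. I lifted the catch end by about 35 mm and let go, and the lid swung open by itself.
- **Placing the drive:** I gripped the drive across its aluminium middle and set it down in the case. My first release command was too narrow to open past the drive, so I opened the jaws fully before backing off. A view afterwards put the drive at about x −3.5 mm, y +2 mm in the case's frame, lying flat.
- **Closing:** I pulled the lid over from behind the block and pressed down on the block until its top reached 109 mm. The press peaked at about 35 N at the wrist, more than the 12 N needed but within limits.

**Last checks:**
- The lid corners in the wrist camera match a lid angle of 0 to within a pixel, and the lid stayed shut after I moved away.
- Both buttons look fully out.
- The tin, punch and stamp appear where they were at the start.
- The arm was at rest with nothing touching it.
- I could not look at the drive again once the lid was shut.
- When lowering the drive, the force reading did not clearly show it touching the floor, so I judged that from its height.

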